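Pack the last two file boxes and lock the transport tray

TASK

Get the tray of archive boxes ready for transport: push the tray's half-shut lock slide fully back to its open stop, then lay the two boxes from the grey board into the two empty bays so that the four boxes go round the tray like a pinwheel (each with its long side along a different rim, lying flat inside the rim), and finally push the lock slide fully home to its other stop, over the box beside it. Set the boxes down rather than dropping them; leave the two boxes already packed in place, and do not knock the spray bottle, the ledger or the brush about.

Things in the scene. Friction and masses are not known exactly. Their poses are not given: they have to be found in the camera images.
- tray: (Sizes in mm.) Fixed square tray: plywood slab 207 x 207 x 10 with a rim 6 thick rising to 25 above the bench; inside 195 x 195, about 5 of play round each box. An aluminium lock rail (32 wide, 200 long, 56 high) runs outside its +x rim. Origin: centre of the underside, z up. Filled places (tray x, y): (32.5, 62.5) long along x; (-62.5, 32.5) long along y.
- bay_1 (a point): Centre of the first empty place, tray (-32.5, -62.5), on the tray's floor (10 above the bench); axes as the tray's. A box here lies with its length along this x, against the tray's -y rim.
- bay_2 (a point): Centre of the second empty place, tray (62.5, -32.5), on the tray's floor; axes as the tray's. A box here lies with its length along this y, against the +x rim beside the lock rail. The lock's tongue passes over it.
- lock (a joint): Lock slide on the rail, metres: 0 = open stop (grip at tray y = +65 mm), 0.100 = locked stop (tray y = -35 mm); it slides along the tray's -y as it grows and stays where it is left. About 3 N to move. Starts part way (0.055 to 0.09).
- lock_grip (a point): Centre of the top of the lock slide's upright black grip: a block 30 (tray x) x 24 (tray y) x 50 high, its top 121 above the bench, at tray x = 120. It stands on a steel carriage 44 long (tray y) from which a flat steel tongue, 44 wide, 66 to 71 above the bench, reaches towards the tray's middle to tray x = 75.
- box_a: (mm) Archive card-file box of plain grey board, lidded, 120 long x 60 wide x 50 high, with a light wooden grip bar standing along the middle of its lid (70 long x 14 wide, rising from 50 to 82 above the underside). About 0.3 kg. Origin: centre of its underside; x along its length and along the grip bar, z up. Starts on the grey board; may go in either empty bay.
- box_b: (mm) Archive card-file box of plain grey board, lidded, 120 long x 60 wide x 50 high, with a light wooden grip bar standing along the middle of its lid (70 long x 14 wide, rising from 50 to 82 above the underside). About 0.3 kg. Origin: centre of its underside; x along its length and along the grip bar, z up. Starts on the grey board; same as box_a; may go in either empty bay.
- box_c: (mm) Archive card-file box of plain grey board, lidded, 120 long x 60 wide x 50 high, with a light wooden grip bar standing along the middle of its lid (70 long x 14 wide, rising from 50 to 82 above the underside). About 0.3 kg. Origin: centre of its underside; x along its length and along the grip bar, z up. Already packed in the tray; leave it in place.
- box_d: (mm) Archive card-file box of plain grey board, lidded, 120 long x 60 wide x 50 high, with a light wooden grip bar standing along the middle of its lid (70 long x 14 wide, rising from 50 to 82 above the underside). About 0.3 kg. Origin: centre of its underside; x along its length and along the grip bar, z up. Already packed in the tray; leave it in place.
- board: Fixed grey blotting board, 240 (x) x 290 (y) x 6 thick, on which box_a and box_b start. Origin: centre of its underside.
- spray: Bystander: white spray bottle, 68 across, 200 high, standing. Origin: centre of its underside.
- ledger: Bystander: black bound ledger lying flat, 110 (x) x 170 (y) x 36. Origin: centre of its underside.
- brush: Bystander: flat dusting brush lying down, about 185 long (x, bristles to +x), 50 wide, 14 high. Origin: on its underside, near the ferrule.
There are look-alikes about, which are no part of the job. What is shaped like the box_a but yellow is not meant.

How it is judged:
By the outcome, as a careful person would: the job done as asked, in the order asked, and still so for the second after the job is handed in, with the robot touching nothing.
It also fails if it takes over 72 s, if anything falls off the work surface, if the arm or the gripper's body presses on something with over 40 N, if the wrist force passes 120 N, or if a joint passes its speed limit or range.

ROBOT

A 7-joint arm with a two-finger parallel gripper is mounted at the origin on the work surface. World frame = base frame: x ahead of the robot, y to its left, z up, the work surface at z = 0. Lengths are in m, angles in rad, forces in N, time in s.
With the tool pointing down it reaches from about 0.4 to 0.85 m from the base axis. Payload 10.4 kg.
Tool frame: the origin (TCP) lies on the centre line of the jaws, within the pads' length; the fingertips stand 17 mm ahead of it and the grasp point (between the pads) lies 2 mm behind it; z points along the fingers, y is the line along which they close (so a half turn about z gives the same grasp; the last joint's range is limited). The gripper opens to 87 mm and grips with 3 to 60 N. Pads are 19 mm wide; open, the fingers measure 117 mm over their backs; the gripper's body (75 mm by 190 mm) begins 51 mm behind the grasp point.
Start: joints at [1.184, 0.332, -0.065, 1.46, 0.022, 1.35, -0.088], TCP at [0.222, -0.584, 0.24] pointing down, gripper open.
Joint ranges: [-2.6, 2.6], [-0.5, 2.12], [-1.47, 1.34], [0.16, 2.42], [-1.27, 4.41], [0.06, 2.06], [-2.6, 2.6]. Speed limits (rad/s): [2.22, 2.22, 2.79, 2.79, 3.14, 3.14, 3.14].

INTERFACE

Orientations are given as [roll, pitch, yaw] about the fixed x, y, z axes, in that order (R = Rz(yaw) Ry(pitch) Rx(roll)).
In Python, from rig import robot gives the robot as it stands. The module is installed in compiled form; this text tells all that it offers.
- The arm moves only by the tool send_rows, never from a script. Its argument "commands" is a list of rows, each a list of 3 entries, a list of its own where there are three numbers: the finger opening in cm, from 0 to 8.7, then the shift along the tool's x, y, z in cm, then the turn, a rotation vector about the tool's x, y, z in rad. A call has 1 to 20 rows; each row shifts and turns the commanded pose from where the row before left it, along the tool's axes as they then stand; what a row does not reach is not made up. A row lasts 1/8 s, in which the tool goes at most 62.5 mm and 10.7 degrees, less where a joint would pass 70% of its speed; a pose out of reach is approached as far as the arm can. A call is refused whole if a number of a shift passes 6.25 or a number of a turn 0.188, either way. A call with a gripper value outside its range is refused whole. The fingers move at their own pace and stop on an object; "newtons" is the grip in N (left out, the last holds). Time passes only in rows, so rows that do not move let the fingers close. It gives the time, the measured TCP pose, the force, the opening and the grip force at its end, in the units of the state.
- robot.get_obs(): the state, without advancing time (a new reading comes with each control period).
- robot.capture(name): name is "side" or "top" or "wrist"; returns a dict with "pixels" (384x512x3 uint8, red, green, blue), "mtx" (3x3 intrinsics, pixels), "rvec" (rotation vector, rad) and "tvec" (3), from world to camera coordinates, as OpenCV has them. Camera axes: x right, y down, z forward; pixel columns grow to the right and rows downward; lengths in m; the calibration is good to about 2 mm. A picture is of the moment at which its call begins. There is no depth.
- robot.hand_in(): hands the job in; it is judged then, once.
The state is a dict: "time_s": time; "joint_pos": joint angles; "qvel": joint speeds; "joint_efforts": joint torques, N m; "eef_pos": TCP position; "eef_rot": TCP orientation; "ft_force": force on the tool from outside, world axes, zero at the start; "wrist_torque": the same for the moment, N m; "grip_width": opening from 0.0 (shut) to 1.0 (fully open); "finger_force": force on a finger pad.
Only numpy, scipy, OpenCV 4.12 (cv2) and the standard library are available. Lean on these libraries where they do the work, as an engineer would, in place of code of your own. Each camera call takes 0.05 s, during which the arm holds its last target. There are 200 camera calls.

## Working session

There is one attempt and no reset: what is moved stays moved. The work goes in short steps, Python scripts to look and compute and a tool call to move; the robot and the scene stay as the last step left them, time stands still between calls to the robot, and variables do not carry over. Pictures are saved under pics/ and viewed, at most 10 in all, crops included, and the job is handed in when it is done.

Besides the shell and the picture viewer there is one more tool, called after "Emit:" in YAML: its name, and indented under it one key for each argument. send_rows: Moves the arm, as the interface text tells. Its arguments: {"type":"object","properties":{"commands":{"type":"array"},"newtons":{"type":"number"}},"required":["commands"]}

```bash
mkdir -p pics
cat > h.py <<'E'
import numpy as np, cv2
from rig import robot
from scipy.spatial.transform import Rotation as R
def cap(n,f=None):
    c=robot.capture(n)
    if f: cv2.imwrite(f,c['pixels'][:,:,::-1])
    return c
def ray(c,uv):
    Rm=cv2.Rodrigues(np.array(c['rvec'],float))[0];t=np.array(c['tvec'],float).ravel()
    d=np.linalg.solve(np.array(c['mtx']),[uv[0],uv[1],1.]);return -Rm.T@t,Rm.T@d
def atz(c,uv,z):
    o,d=ray(c,uv);return o+d*(z-o[2])/d[2]
def proj(c,P):
    return cv2.projectPoints(np.array(P,float).reshape(-1,3),np.array(c['rvec'],float),np.array(c['tvec'],float),np.array(c['mtx'],float),None)[0].reshape(-1,2)
def tri(cs,uvs):
    A=np.zeros((3,3));b=np.zeros(3)
    for c,uv in zip(cs,uvs):
        o,d=ray(c,uv);d/=np.linalg.norm(d);M=np.eye(3)-np.outer(d,d);A+=M;b+=M@o
    return np.linalg.solve(A,b)
E
python3 - <<'E'
from h import *
import pickle
cs={n:cap(n) for n in ('top','side','wrist')}
pickle.dump(cs,open('c0.pkl','wb'))
cv2.imwrite('pics/top0.png',cv2.resize(cs['top']['pixels'][:,:,::-1],(800,600),interpolation=cv2.INTER_CUBIC))
cv2.imwrite('pics/side0.png',cv2.resize(cs['side']['pixels'][:,:,::-1],(800,600),interpolation=cv2.INTER_CUBIC))
for n in cs: print(n,ray(cs[n],(256,192)),cs[n]['mtx'][0])
o=robot.get_obs();print({k:np.round(o[k],3) for k in o})
E
```

```text
top (array([ 0.30868621, -0.06206889,  1.28947676]), array([ 0.14852371, -0.03030734, -0.98846671])) [490.04098336   0.         255.05775407]
side (array([0.28381912, 0.81186451, 1.13547337]), array([ 0.15811973, -0.65385593, -0.7399731 ])) [445.69154974   0.         252.53151773]
wrist (array([ 0.29261154, -0.55606731,  0.3830712 ]), array([-0.25601192, -0.0980339 , -0.96169124])) [272.77900615   0.         255.57595385]
{'time_s': np.float64(0.15), 'joint_pos': array([ 1.184,  0.333, -0.065,  1.461,  0.022,  1.35 , -0.088]), 'qvel': array([ 0.002, -0.002, -0.   , -0.002, -0.001, -0.001, -0.001]), 'joint_efforts': array([ 1.0000e-03, -6.2364e+01,  2.4000e-02, -3.9014e+01, -6.1000e-02,
        3.7000e-02,  0.0000e+00]), 'eef_pos': array([ 0.222, -0.584,  0.239]), 'eef_rot': array([-3.141,  0.   ,  0.364]), 'ft_force': array([ 0.984, -0.124,  0.573]), 'wrist_torque': array([ 0.033, -0.007, -0.   ]), 'finger_force': np.float64(0.0), 'grip_width': np.float64(1.0)}
```

View pics/top0.png

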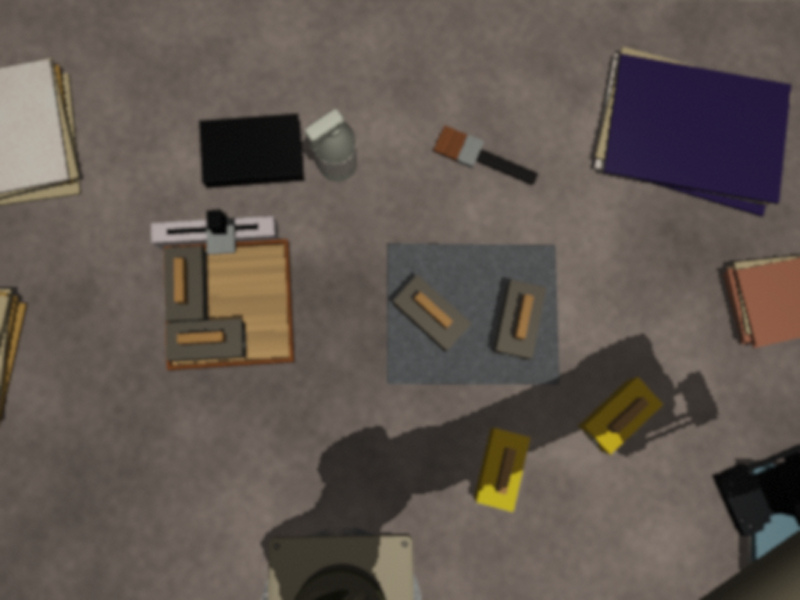

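View pics/side0.png

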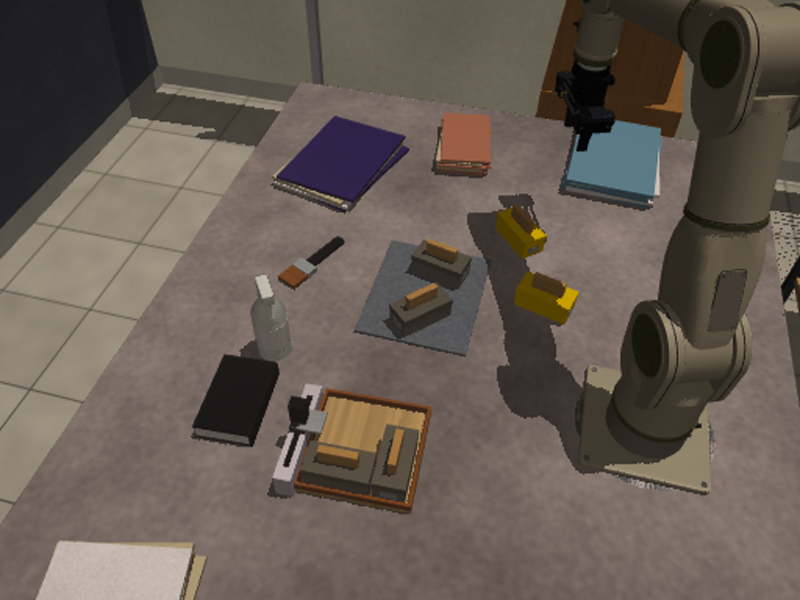

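Run:
```python
from h import *
import pickle
cs=pickle.load(open('c0.pkl','rb'))
im=cs['top']['pixels'][:,:,::-1]
a=cv2.resize(im[125:250,90:370],(800,357),interpolation=cv2.INTER_CUBIC)
s=cs['side']['pixels'][:,:,::-1]
b=cv2.resize(s[235:335,165:285],(480,400),interpolation=cv2.INTER_CUBIC)
cv2.imwrite('pics/crop1.png',np.vstack([a,np.hstack([b[:240],np.zeros((240,320,3),np.uint8)])]))
b=cv2.resize(s[235:335,165:285],(720,600),interpolation=cv2.INTER_CUBIC)
cv2.imwrite('pics/crop2.png',b)
for n in('top','side'):
    h=cv2.cvtColor(cs[n]['pixels'],cv2.COLOR_RGB2HSV)
    for p in {'top':[(115,179),(128,216),(277,198),(336,202)],'side':[(217,293),(253,288),(282,161),(270,189)]}[n]: print(n,p,cs[n]['pixels'][p[1],p[0]],h[p[1],p[0]])
```

```text
top (115, 179) [144 107  61] [ 17 147 144]
top (128, 216) [149 111  63] [ 17 147 149]
top (277, 198) [152 114  67] [ 17 143 152]
top (336, 202) [150 113  68] [ 16 139 150]
side (217, 293) [73 54 32] [ 16 143  73]
side (253, 288) [161 116  63] [ 16 155 161]
side (282, 161) [68 50 31] [ 15 139  68]
side (270, 189) [74 54 32] [ 16 145  74]
```

View pics/crop1.png

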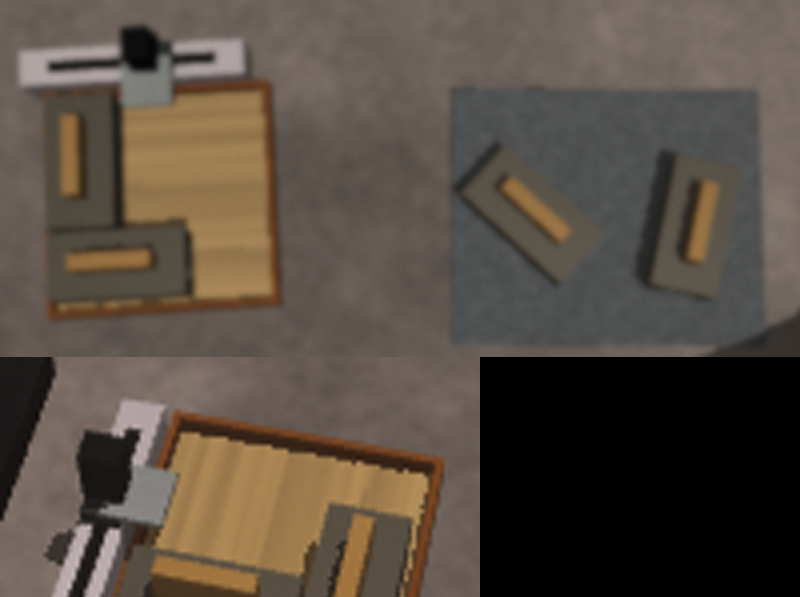

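View pics/crop2.png

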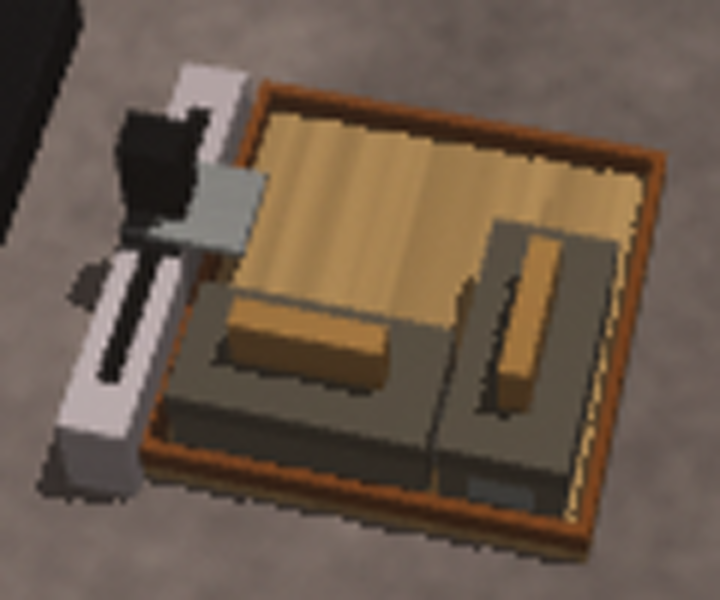

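```bash
cat > fit.py <<'E'
from h import *
from scipy.optimize import least_squares
def T(p,P):
    P=np.array(P,float);c,s=np.cos(p[3]),np.sin(p[3])
    return np.c_[c*P[:,0]-s*P[:,1]+p[0],s*P[:,0]+c*P[:,1]+p[1],P[:,2]+p[2]]
BAR=[[x,y,z] for x in(-.035,.035) for y in(-.007,.007) for z in(.05,.082)]
def mom(m):
    a=m['m00'];return np.array([m['m10']/a,m['m01']/a,.25*m['mu20']/a**.5/5,.25*m['mu11']/a**.5/5,.25*m['mu02']/a**.5/5])
def fitbar(cs,seeds,p0,clip=None):
    "seeds: pixel inside bar per view; fit x,y,z0,yaw by blob moments"
    tg=[]
    for c,s in zip(cs,seeds):
        h=cv2.cvtColor(c['pixels'],cv2.COLOR_RGB2HSV)
        m=cv2.inRange(h,(9,110,30),(24,255,255))
        n,l=cv2.connectedComponents(m,connectivity=4);b=(l==l[s[1],s[0]]).astype(np.uint8)
        b=b if l[s[1],s[0]] else b*0
        tg.append(mom(cv2.moments(b,True)))
    def f(p):
        return np.concatenate([mom(cv2.moments(cv2.convexHull(proj(c,T(p,BAR)).astype(np.float32))))-t for c,t in zip(cs,tg)])
    r=least_squares(f,p0,x_scale=[.01,.01,.01,.1],diff_step=1e-4);return r.x,np.abs(r.fun).max()
E
python3 - <<'E'
from fit import *
import pickle
cs=pickle.load(open('c0.pkl','rb'));t,s=cs['top'],cs['side']
ct=lambda u,v:(90+(u+.5)/2.857-.5,125+(v+.5)/2.857-.5); csd=lambda u,v:(165+(u+.5)/6-.5,235+(v+.5)/6-.5)
h=.1035;C=lambda a,b:[a*h,b*h,.025]
obs=[(t,C(1,-1),ct(270,82)),(t,C(-1,-1),ct(280,303)),(t,C(-1,1),ct(50,318)),(s,C(1,-1),csd(265,80)),(s,C(-1,-1),csd(665,152)),(s,C(-1,1),csd(585,535)),(s,C(1,1),csd(142,450))]
f=lambda p:np.concatenate([proj(c,T(p,[P]))[0]-u for c,P,u in obs])
r=least_squares(f,[.45,.25,0,0],x_scale=[.01,.01,.01,.1]);tr=r.x
print('tray',tr.round(4),r.fun.round(1))
for n,a,b in(('board1',(277,198),(270,189)),('board2',(336,202),(282,161)),('c',(115,179),(217,293)),('d',(128,216),(253,288))):
    g=atz(t,a,.082)
    best=min((fitbar([t,s],[a,b],[g[0],g[1],0,y]) for y in(-1,-.3,.4,1.2)),key=lambda q:q[1])
    print(n,best[0].round(4),round(best[1],2))
    d=best[0][:2]-tr[:2];cc,ss=np.cos(tr[3]),np.sin(tr[3]);print('  tray frame',(cc*d[0]+ss*d[1]).round(4),(-ss*d[0]+cc*d[1]).round(4))
for a,b in(((122,106),(248,250)),((172,106),(268,175))):
    P=tri([t,s],[ct(*a),csd(*b)]);d=P[:2]-tr[:2];print('tongue',P.round(4),(cc*d[0]+ss*d[1]).round(4),(-ss*d[0]+cc*d[1]).round(4))
E
```

```text
tray [ 0.4962  0.1845 -0.0042  0.0533] [ 0.2 -0.2  0.4  0.7 -0.1  0.8 -0.8 -0.  -0.1  0.   0.1  0.4 -0.8 -0.3]
board1 [ 0.4757 -0.1539 -0.0037  0.8185] 1.18
  tray frame -0.0384 -0.3368
board2 [ 0.4648 -0.3048 -0.0155 -3.385 ] 3.21
  tray frame -0.0574 -0.4869
c [5.268e-01 2.513e-01 4.000e-04 3.760e-02] 2.84
  tray frame 0.0341 0.0651
d [ 0.4349  0.2151 -0.0035 -1.5201] 2.22
  tray frame -0.0596 0.0339
tongue [0.5687 0.2109 0.072 ] 0.0738 0.0225
tongue [0.5715 0.1679 0.0682] 0.0743 -0.0205
```

Emit:
send_rows:
  commands:
    - [8.7,[0,0,0],[0,0,0.155]]
    - [0,[0,0,0],[0,0,0.155]]
    - [0,[3.1,-4.3,0],[0,0,0]]
    - [0,[3.1,-4.3,0],[0,0,0]]
    - [0,[3.1,-4.3,0],[0,0,0]]
    - [0,[3.1,-4.3,0],[0,0,0]]
    - [0,[3.1,-4.3,0],[0,0,0]]
    - [0,[3.1,-4.3,0],[0,0,0]]
    - [0,[3.1,-4.3,0],[0,0,0]]
    - [0,[3.1,-4.3,0],[0,0,0]]
    - [0,[0,0,0],[0,0,0]]
    - [0,[0,0,0],[0,0,0]]

```text
time_s: 1.65
eef_pos: [0.4511, -0.2277, 0.2393]
eef_rot: [3.141, 0.001, 0.054]
ft_force: [-0.7, -1.0, 0.3]
grip_width: 0.005
finger_force: 0.0
```

```bash
cat >> h.py <<'E'
def delta(tx,ty,tz,yaw):
    "remaining move: turn about tool z (rad), then shift in tool axes (cm)"
    o=robot.get_obs();Rt=R.from_euler('xyz',[np.pi,0,yaw])
    rv=(R.from_euler('xyz',o['eef_rot']).inv()*Rt).as_rotvec()
    d=Rt.inv().apply(np.array([tx,ty,tz])-o['eef_pos'])*100
    print('turn',rv.round(3),'shift cm',d.round(2),'t',o['time_s'].round(2),'pos',np.round(o['eef_pos'],4))
TR=[0.4962,0.1845,0.0533]
def tw(x,y):
    c,s=np.cos(TR[2]),np.sin(TR[2]);return TR[0]+c*x-s*y,TR[1]+s*x+c*y
E
python3 - <<'E'
from h import *
import pickle
c=cap('wrist');pickle.dump(c,open('w1.pkl','wb'));im=c['pixels'][:,:,::-1]
cv2.imwrite('pics/w1.png',cv2.resize(im,(800,600),interpolation=cv2.INTER_CUBIC))
x,y=tw(.12,-.055);delta(x,y,.24,TR[2]);
E
```

```text
Traceback (most recent call last):
  File "h.py", line 25, in delta
    print('turn',rv.round(3),'shift cm',d.round(2),'t',o['time_s'].round(2),'pos',np.round(o['eef_pos'],4))
                                                       ^^^^^^^^^^^^^^^^^
AttributeError: 'float' object has no attribute 'round'
```

View pics/w1.png

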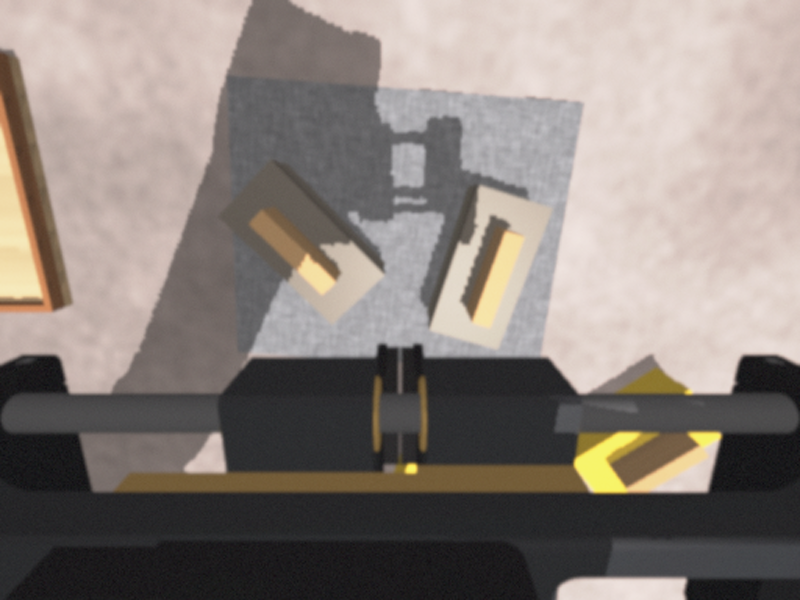

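```bash
sed -i "s/o\['time_s'\].round(2)/o['time_s']/" h.py
python3 - <<'E'
from fit import *
import pickle
cs=pickle.load(open('c0.pkl','rb'));t=cs['top'];w=pickle.load(open('w1.pkl','rb'))
ct=lambda u,v:(90+(u+.5)/2.857-.5,125+(v+.5)/2.857-.5); cw=lambda u,v:((u+.5)*.64-.5,(v+.5)*.64-.5)
# lid corners order: local (+,+),(+,-),(-,-),(-,+)
L=[[a*.06,b*.03,.05] for a,b in((1,1),(1,-1),(-1,-1),(-1,1))]
for n,wp,tp,p0 in(('box1',[(220,215),(272,162),(382,272),(335,325)],[(468,185),(503,147),(603,237),(562,280)],[.476,-.154,0,.82]),
               ('box2',[(480,185),(552,207),(500,348),(430,328)],[(675,152),(743,170),(712,298),(650,282)],[.465,-.305,0,-.243])):
    f=lambda p:np.concatenate([(proj(w,T(p,L))-[cw(*q) for q in wp]).ravel(),.6*(proj(t,T(p,L))-[ct(*q) for q in tp]).ravel()])
    r=least_squares(f,p0,x_scale=[.01,.01,.01,.1]);print(n,r.x.round(4),r.fun.round(1))
    f1=lambda p:(proj(w,T([p[0],p[1],.006,p[2]],L))-[cw(*q) for q in wp]).ravel()
    print('  wrist only z=6mm',least_squares(f1,[p0[0],p0[1],p0[3]],x_scale=[.01,.01,.1]).x.round(4))
x,y=tw(.12,-.055);delta(x,y,.24,TR[2])
E
```

```text
box1 [ 0.472  -0.1506  0.001   0.8205] [-0.1  0.9 -0.2 -1.7  2.   1.  -1.2 -1.3 -1.7  2.5  0.4  0.2  0.3  0.1
 -0.4  1.5]
  wrist only z=6mm [ 0.4723 -0.1516  0.8223]
box2 [ 0.4604 -0.2976  0.0017 -0.2344] [-0.7 -0.7  0.8  0.  -0.8 -0.2  0.3  0.2  0.4  0.9 -0.2  0.2  0.9  0.6
  0.1  0.8]
  wrist only z=6mm [ 0.4608 -0.2967 -0.232 ]
turn [ 0.     0.001 -0.001] shift cm [ 18.73 -35.48  -0.06] t 1.7 pos [ 0.4509 -0.2283  0.2394]
```

Emit:
send_rows:
  commands:
    - [0,[2.7,-5.07,0],[0,0,0]]
    - [0,[2.7,-5.07,0],[0,0,0]]
    - [0,[2.7,-5.07,0],[0,0,0]]
    - [0,[2.7,-5.07,0],[0,0,0]]
    - [0,[2.7,-5.07,0],[0,0,0]]
    - [0,[2.7,-5.07,0],[0,0,0]]
    - [0,[2.6,-5.07,0],[0,0,0]]
    - [0,[0,0,0],[0,0,0]]
    - [0,[0,0,0],[0,0,0]]

```text
time_s: 2.82
eef_pos: [0.6205, 0.1354, 0.239]
eef_rot: [3.141, 0.001, 0.052]
ft_force: [-0.4, -0.2, 0.3]
grip_width: 0.003
finger_force: 0.0
```

Run:
```python
from h import *
import pickle
c=cap('wrist');pickle.dump(c,open('w2.pkl','wb'));im=c['pixels'][:,:,::-1]
cv2.imwrite('pics/w2.png',cv2.resize(im,(800,600),interpolation=cv2.INTER_CUBIC))
x,y=tw(.12,-.055);delta(x,y,.1,TR[2]);
```

```text
turn [ 0.001  0.    -0.002] shift cm [-0.15 -0.13 13.93] t 2.875 pos [0.6205 0.1348 0.2393]
```

View pics/w2.png

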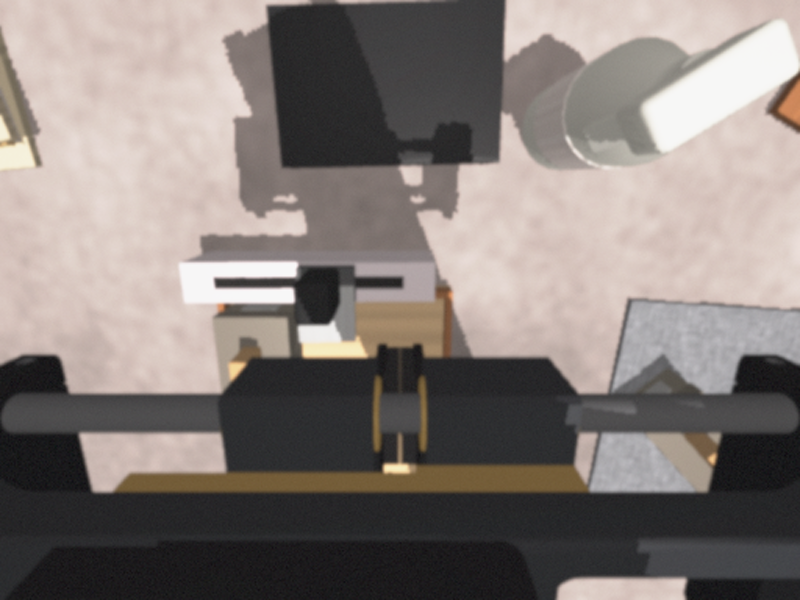

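Run:
```python
from fit import *
import pickle
w=pickle.load(open('w2.pkl','rb'));cw=lambda u,v:((u+.5)*.64-.5,(v+.5)*.64-.5)
def tf(P):
    d=P[:2]-np.array(TR[:2]);c,s=np.cos(TR[2]),np.sin(TR[2]);return np.round([c*d[0]+s*d[1],-s*d[0]+c*d[1]],4)
for n,u,z in(('railFL',(180,262),.056),('railFR',(435,255),.056),('railNL',(183,303),.056),('railNR',(437,298),.056),('tongueNR',(355,341),.071),('carrFR',(355,263),.071),('rim',(452,288),.025),('spray',(545,160),0),('spray',(522,120),0),('ledger',(500,160),.036)): print(n,tf(atz(w,cw(*u),z)),atz(w,cw(*u),z).round(3))
```

```text
railFL [0.1345 0.1161] [0.624 0.308 0.056]
railFR [ 0.1398 -0.0822] [0.64  0.11  0.056]
railNL [0.1013 0.1184] [0.591 0.308 0.056]
railNR [ 0.1052 -0.0845] [0.606 0.106 0.056]
tongueNR [ 0.0745 -0.0198] [0.572 0.169 0.071]
carrFR [ 0.1365 -0.0216] [0.634 0.17  0.071]
rim [ 0.1055 -0.1002] [0.607 0.09  0.025]
spray [ 0.2118 -0.1791] [0.717 0.017 0.   ]
spray [ 0.2436 -0.157 ] [0.748 0.041 0.   ]
ledger [ 0.2105 -0.1326] [0.713 0.063 0.036]
```

Emit:
send_rows:
  commands:
    - [0,[-0.15,0,4.6],[0,0,0]]
    - [0,[0,0,4.6],[0,0,0]]
    - [0,[0,0,4.6],[0,0,0]]
    - [0,[0,0,0],[0,0,0]]
    - [0,[0,-2,0],[0,0,0]]
    - [0,[0,-1,0],[0,0,0]]
    - [0,[0,-1,0],[0,0,0]]
    - [0,[0,-1,0],[0,0,0]]
    - [0,[0,-1,0],[0,0,0]]
    - [0,[0,-1,0],[0,0,0]]
    - [0,[0,-1,0],[0,0,0]]
    - [0,[0,-0.8,0],[0,0,0]]
    - [0,[0,-0.4,0],[0,0,0]]
    - [0,[0,0,0],[0,0,0]]

```text
time_s: 4.62
eef_pos: [0.6132, 0.2297, 0.1012]
eef_rot: [-3.141, 0.001, 0.055]
ft_force: [-0.3, 0.0, -0.4]
grip_width: 0.005
finger_force: 0.0
```

Emit:
send_rows:
  commands:
    - [0,[0,-0.3,0],[0,0,0]]
    - [0,[0,-0.2,0],[0,0,0]]
    - [0,[0,-0.2,0],[0,0,0]]

```text
time_s: 5.0
eef_pos: [0.6131, 0.233, 0.101]
eef_rot: [3.137, 0.002, 0.052]
ft_force: [-4.7, -15.1, 7.0]
grip_width: 0.005
finger_force: 7.7
```

Emit:
send_rows:
  commands:
    - [0,[0,1,0],[0,0,0]]
    - [0,[0,0,-5],[0,0,0]]
    - [0,[0,0,-5],[0,0,0]]
    - [0,[0,0,-4],[0,0,0]]
    - [5,[0,0,0],[0,0,-0.154]]
    - [5,[0,0,0],[0,0,-0.154]]
    - [5,[0,0,0],[0,0,-0.154]]
    - [5,[0,0,0],[0,0,-0.154]]
    - [5,[0,0,0],[0,0,-0.154]]
    - [5,[-5.28,2.16,0],[0,0,0]]
    - [5,[-5.28,2.16,0],[0,0,0]]
    - [5,[-5.28,2.16,0],[0,0,0]]
    - [5,[-5.28,2.16,0],[0,0,0]]
    - [5,[-5.28,2.16,0],[0,0,0]]
    - [5,[-5.28,2.16,0],[0,0,0]]
    - [5,[-5.28,2.16,0],[0,0,0]]
    - [5,[0,0,0],[0,0,0]]

```text
time_s: 7.12
eef_pos: [0.4721, -0.1522, 0.2414]
eef_rot: [3.141, 0.001, 0.817]
ft_force: [0.5, 0.1, 1.1]
grip_width: 0.574
finger_force: 0.0
```

Run:
```python
from h import *
import pickle
delta(.4722,-.1512,.12,.822);print(robot.get_obs()['joint_pos'].round(2))
w=cap('wrist');s=cap('side');pickle.dump((w,s),open('w3.pkl','wb'))
a=cv2.resize(w['pixels'][:,:,::-1],(480,360));b=cv2.resize(s['pixels'][235:335,165:285,::-1],(480,400),interpolation=cv2.INTER_CUBIC)
cv2.imwrite('pics/w3.png',cv2.resize(np.hstack([np.vstack([a,np.zeros((40,480,3),np.uint8)]),b]),(800,333)))
```

```text
turn [ 0.001  0.001 -0.005] shift cm [ 0.08 -0.06 12.14] t 7.125 pos [ 0.4721 -0.1522  0.2414]
[ 0.78  0.09 -0.59  1.76  0.05  1.31 -0.57]
```

View pics/w3.png

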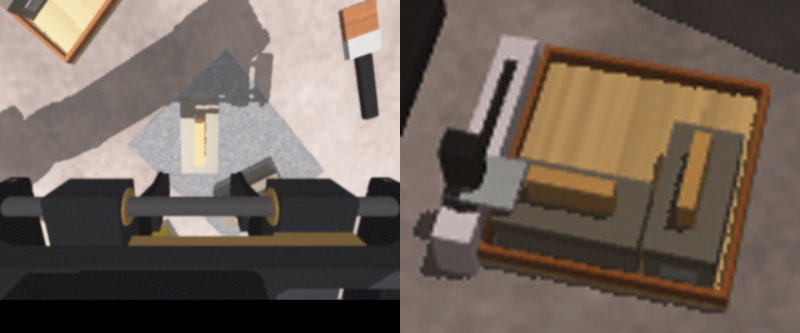

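Emit:
send_rows:
  newtons: 25
  commands:
    - [5,[0.1,0,4.05],[0,0,-0.005]]
    - [5,[0,0,4.05],[0,0,0]]
    - [5,[0,0,4.05],[0,0,0]]
    - [5,[0,0,2.15],[0,0,0]]
    - [5,[0,0,2.1],[0,0,0]]
    - [5,[0,0,0],[0,0,0]]
    - [0,[0,0,0],[0,0,0]]
    - [0,[0,0,0],[0,0,0]]
    - [0,[0,0,0],[0,0,0]]
    - [0,[0,0,0],[0,0,0]]
    - [0,[0,0,0],[0,0,0]]

```text
time_s: 8.6
eef_pos: [0.4746, -0.1473, 0.0777]
eef_rot: [3.141, -0.0, 0.829]
ft_force: [0.9, -1.1, -0.7]
grip_width: 0.158
finger_force: 25.0
```

Emit:
send_rows:
  commands:
    - [0,[0,0,-2],[0,0,0]]
    - [0,[0,0,-4],[0,0,0]]
    - [0,[0,0,-4],[0,0,0]]
    - [0,[0,0,-2],[0,0,0]]
    - [0,[0,0,0],[0,0,-0.159]]
    - [0,[0,0,0],[0,0,-0.159]]
    - [0,[0,0,0],[0,0,-0.159]]
    - [0,[0,0,0],[0,0,-0.159]]
    - [0,[0,0,0],[0,0,-0.159]]
    - [0,[2,0.7,0],[0,0,0]]
    - [0,[5,1.7,0],[0,0,0]]
    - [0,[5,1.7,0],[0,0,0]]
    - [0,[5,1.7,0],[0,0,0]]
    - [0,[5,1.7,0],[0,0,0]]
    - [0,[5,1.7,0],[0,0,0]]
    - [0,[3.2,1,0],[0,0,0]]
    - [0,[0,0,0],[0,0,0]]
    - [0,[0,0,0],[0,0,0]]
    - [0,[0,0,0],[0,0,0]]
    - [0,[0,0,0],[0,0,0]]

```text
time_s: 11.1
eef_pos: [0.5604, 0.1587, 0.1976]
eef_rot: [3.141, 0.001, 1.622]
ft_force: [-0.9, -0.4, -3.7]
grip_width: 0.158
finger_force: 25.0
```

Run:
```python
from h import *
import pickle
delta(.5601,.1599,.082,1.624);o=robot.get_obs();print(o['joint_pos'].round(2),o['eef_rot'])
c={n:cap(n) for n in('wrist','side','top')};pickle.dump(c,open('w4.pkl','wb'))
s=c['side'];w=c['wrist']
a=cv2.resize(w['pixels'][:,:,::-1],(400,300));b=cv2.resize(s['pixels'][205:335,155:295,::-1],(400,371),interpolation=cv2.INTER_CUBIC)
cv2.imwrite('pics/w4.png',np.hstack([np.vstack([a,np.zeros((71,400,3),np.uint8)]),b]))
```

```text
turn [ 0.     0.001 -0.002] shift cm [ 0.13 -0.02 11.56] t 11.1 pos [0.5604 0.1587 0.1976]
[ 0.31  0.38 -0.82  1.6   0.29  1.29 -0.51] [3.14147109e+00 6.53710480e-04 1.62219552e+00]
```

View pics/w4.png

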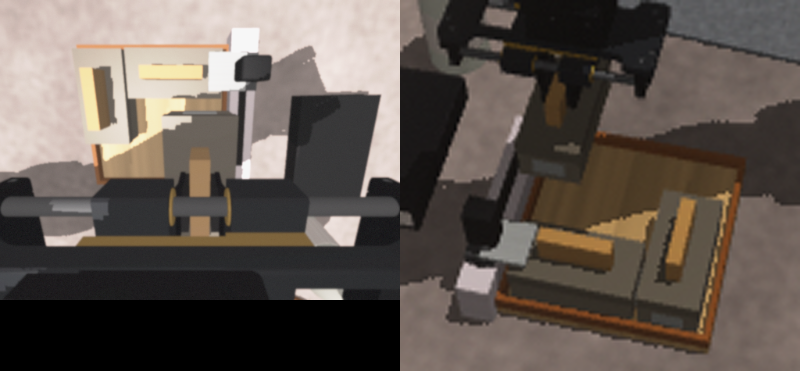

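Run:
```python
from fit import *
import pickle
c=pickle.load(open('w4.pkl','rb'));w=c['wrist']
def tf(P):
    d=P[:2]-np.array(TR[:2]);cc,s=np.cos(TR[2]),np.sin(TR[2]);return np.round([cc*d[0]+s*d[1],-s*d[0]+cc*d[1]],4)
q=lambda u,v:((u+.5)*1.28-.5,(v+.5)*1.28-.5)
for n,u,z in(('lidL',(163,115),.1766),('lidR',(237,115),.1766),('rim-+',(77,46),.025),('rim++',(226,44),.025),('rim -x edge',(98,182),.025)): print(n,tf(atz(w,q(*u),z)))
L=[[a*.06,b*.03,.05] for a,b in((1,1),(1,-1),(-1,-1),(-1,1))]
h=.1035;RIM=[[a*h,b*h,.025] for a,b in((1,1),(1,-1),(-1,-1),(-1,1))]
im=cv2.resize(w['pixels'][:,:,::-1],None,fx=1.5625,fy=1.5625,interpolation=cv2.INTER_CUBIC)
def dr(p,M,col):
    k=((proj(w,T(p,M))+.5)*1.5625).astype(np.int32);cv2.polylines(im,[k.reshape(-1,1,2)],True,col,1)
tr=[TR[0],TR[1],0,TR[2]]
dr(tr,RIM,(255,0,0))
x,y=tw(.0325,.0625);dr([x,y,.01,TR[2]],L,(0,0,255));x,y=tw(-.0625,.0325);dr([x,y,.01,TR[2]+np.pi/2],L,(0,0,255))
o=np.array([.5604,.1587]);d=np.array([np.cos(1.622),np.sin(1.622)]);b=o-.0045*d;dr([b[0],b[1],.1266,1.622],L,(0,255,0))
cv2.imwrite('pics/w4o.png',im)
```

```text
lidL [0.0345 0.0282]
lidR [0.0915 0.0281]
rim-+ [-0.1031  0.1035]
rim++ [0.0988 0.1057]
rim -x edge [-0.1013 -0.0969]
```

View pics/w4o.png

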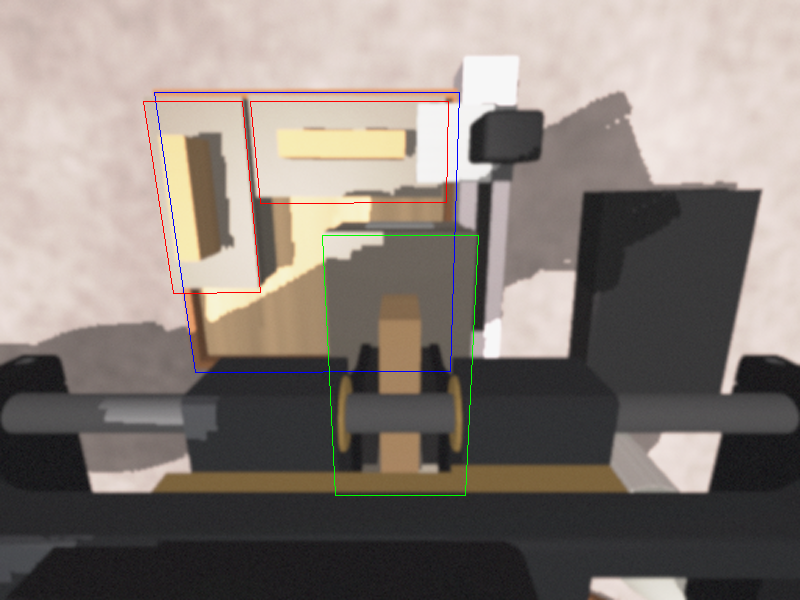

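Emit:
send_rows:
  commands:
    - [0,[0.1,0,3],[0,0,0]]
    - [0,[0,0,3],[0,0,0]]
    - [0,[0,0,2.5],[0,0,0]]
    - [0,[0,0,1],[0,0,0]]
    - [0,[0,0,0.7],[0,0,0]]
    - [0,[0,0,0.5],[0,0,0]]
    - [0,[0,0,0.3],[0,0,0]]
    - [0,[0,0,0.3],[0,0,0]]
    - [0,[0,0,0],[0,0,0]]

```text
time_s: 12.38
eef_pos: [0.5602, 0.1608, 0.0845]
eef_rot: [3.142, 0.0, 1.624]
ft_force: [1.1, -0.4, -3.7]
grip_width: 0.16
finger_force: 25.0
```

Emit:
send_rows:
  commands:
    - [0,[0,0,0.15],[0,0,0]]
    - [0,[0,0,0.1],[0,0,0]]
    - [0,[0,0,0.05],[0,0,0]]
    - [0,[0,0,0],[0,0,0]]

```text
time_s: 12.88
eef_pos: [0.5604, 0.1611, 0.082]
eef_rot: [3.141, -0.0, 1.624]
ft_force: [-1.6, 1.4, 0.9]
grip_width: 0.159
finger_force: 25.0
```

Emit:
send_rows:
  commands:
    - [3,[0,0,0],[0,0,0]]
    - [3,[0,0,0],[0,0,0]]
    - [3,[0,0,0],[0,0,0]]
    - [3,[0,0,-2],[0,0,0]]
    - [3,[0,0,-4],[0,0,0]]
    - [3,[0,0,-5],[0,0,0]]
    - [3,[0,0,-5],[0,0,0]]
    - [5,[0,0,0],[0,0,0.186]]
    - [5,[0,0,0],[0,0,0.186]]
    - [5,[0,0,0],[0,0,0.186]]
    - [5,[0,0,0],[0,0,0.186]]
    - [5,[0,0,0],[0,0,0.186]]
    - [5,[0,0,0],[0,0,0.186]]
    - [5,[0,0,0],[0,0,0.186]]
    - [5,[0,0,0],[0,0,0.186]]
    - [5,[0,0,0],[0,0,0.186]]
    - [5,[0,0,0],[0,0,0.183]]
    - [5,[0,0,0],[0,0,0]]

```text
time_s: 15.12
eef_pos: [0.5602, 0.1612, 0.2429]
eef_rot: [-3.141, -0.001, -0.231]
ft_force: [0.1, 0.1, -0.2]
grip_width: 0.572
finger_force: 0.0
```

Run:
```python
from h import *
delta(.4606,-.297,.24,-.233);print(robot.get_obs()['joint_pos'].round(2))
```

```text
turn [-0.001 -0.001  0.002] shift cm [ 0.89 46.88  0.29] t 15.125 pos [0.5602 0.1612 0.2429]
[ 0.11  0.29 -0.57  1.55  0.16  1.35 -2.28]
```

Emit:
send_rows:
  commands:
    - [5,[0,3,0],[0,0,0]]
    - [5,[0.1,6,0],[0,0,0]]
    - [5,[0.1,6,0],[0,0,0]]
    - [5,[0.1,6,0],[0,0,0]]
    - [5,[0.1,6,0],[0,0,0]]
    - [5,[0.1,6,0],[0,0,0]]
    - [5,[0.1,6,0],[0,0,0]]
    - [5,[0.2,6,0.3],[0,0,0]]
    - [5,[0.1,1.9,0],[0,0,0]]
    - [5,[0,0,0],[0,0,0]]
    - [5,[0,0,0],[0,0,0]]
    - [5,[0,0,0],[0,0,0]]

```text
time_s: 16.62
eef_pos: [0.4614, -0.2958, 0.2388]
eef_rot: [-3.141, -0.0, -0.23]
ft_force: [-0.8, -0.3, -0.5]
grip_width: 0.572
finger_force: 0.0
```

Run:
```python
from fit import *
delta(.4606,-.297,.077,-.233)
w=cap('wrist');h=cv2.cvtColor(w['pixels'],cv2.COLOR_RGB2HSV)
L=[[a*.06,b*.03,.05] for a,b in((1,1),(1,-1),(-1,-1),(-1,1))]
B=[[a*.035,b*.007,.082] for a,b in((1,1),(1,-1),(-1,-1),(-1,1))]
im=cv2.resize(w['pixels'][:,:,::-1],None,fx=1.5625,fy=1.5625,interpolation=cv2.INTER_CUBIC)
for M,col in((L,(0,0,255)),(B,(255,0,0))):
    k=((proj(w,T([.4606,-.297,.006,-.233],M))+.5)*1.5625).astype(np.int32);cv2.polylines(im,[k.reshape(-1,1,2)],True,col,1)
cv2.imwrite('pics/w5.png',im[100:500,200:600])
```

```text
turn [-0.    -0.     0.003] shift cm [-0.05  0.14 16.18] t 16.625 pos [ 0.4614 -0.2958  0.2388]
```

View pics/w5.png

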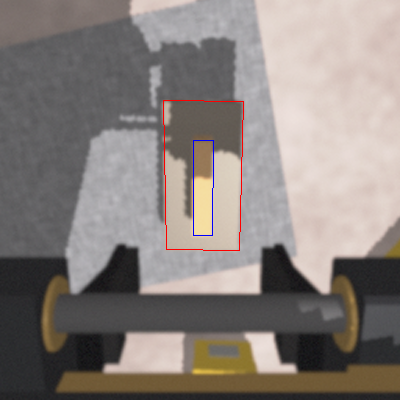

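Pose estimate sits exactly on the box lid and bar (bar outline at (203,188) in the crop). Grasp box 2.

Emit:
send_rows:
  newtons: 25
  commands:
    - [5,[0,0.1,4],[0,0,0]]
    - [5,[0,0,4],[0,0,0]]
    - [5,[0,0,4],[0,0,0]]
    - [5,[0,0,2.1],[0,0,0]]
    - [5,[0,0,2.1],[0,0,0]]
    - [5,[0,0,0],[0,0,0]]
    - [0,[0,0,0],[0,0,0]]
    - [0,[0,0,0],[0,0,0]]
    - [0,[0,0,0],[0,0,0]]
    - [0,[0,0,0],[0,0,0]]
    - [0,[0,0,0],[0,0,0]]

```text
time_s: 18.05
eef_pos: [0.4604, -0.2984, 0.0767]
eef_rot: [-3.141, -0.0, -0.233]
ft_force: [-1.9, 1.3, 0.5]
grip_width: 0.161
finger_force: 25.0
```

Run:
```python
from h import *
x,y=tw(-.0325,-.0625);print(x,y);delta(x,y,.2,TR[2])
```

```text
0.4670758264727491 0.12035732686927854
turn [-0.    -0.    -0.286] shift cm [  2.89 -41.78 -12.33] t 18.05 pos [ 0.4604 -0.2984  0.0767]
```

Emit:
send_rows:
  commands:
    - [0,[0,0,-2],[0,0,0]]
    - [0,[0,0,-4],[0,0,0]]
    - [0,[0,0,-4],[0,0,0]]
    - [0,[0,0,-2.3],[0,0,0]]
    - [0,[0,0,0],[0,0,-0.143]]
    - [0,[0,0,0],[0,0,-0.143]]
    - [0,[0,-2.5,0],[0,0,0]]
    - [0,[0.4,-5,0],[0,0,0]]
    - [0,[0.4,-5,0],[0,0,0]]
    - [0,[0.4,-5,0],[0,0,0]]
    - [0,[0.4,-5,0],[0,0,0]]
    - [0,[0.4,-5,0],[0,0,0]]
    - [0,[0.4,-5,0],[0,0,0]]
    - [0,[0.4,-5,0],[0,0,0]]
    - [0,[0.1,-4.3,0],[0,0,0]]
    - [0,[0,0,0],[0,0,0]]
    - [0,[0,0,0],[0,0,0]]
    - [0,[0,0,0],[0,0,0]]
    - [0,[0,0,0],[0,0,0]]

```text
time_s: 20.42
eef_pos: [0.4673, 0.1196, 0.1995]
eef_rot: [3.141, 0.0, 0.051]
ft_force: [0.1, -0.1, -4.2]
grip_width: 0.161
finger_force: 25.0
```

Run:
```python
from fit import *
x,y=tw(-.0325,-.0625);delta(x,y,.081,TR[2])
o=robot.get_obs();w=cap('wrist')
L=[[a*.06,b*.03,.05] for a,b in((1,1),(1,-1),(-1,-1),(-1,1))];h=.1035
RIM=[[a*h,b*h,.025] for a,b in((1,1),(1,-1),(-1,-1),(-1,1))]
im=cv2.resize(w['pixels'][:,:,::-1],None,fx=1.5625,fy=1.5625,interpolation=cv2.INTER_CUBIC)
def dr(p,M,col):
    k=((proj(w,T(p,M))+.5)*1.5625).astype(np.int32);cv2.polylines(im,[k.reshape(-1,1,2)],True,col,1)
dr([TR[0],TR[1],0,TR[2]],RIM,(255,0,0))
a,b=tw(.0625,-.0325);dr([a,b,.01,TR[2]+np.pi/2],L,(0,0,255))
p=o['eef_pos'];dr([p[0],p[1],p[2]-.0707,o['eef_rot'][2]],L,(0,255,0))
cv2.imwrite('pics/w6.png',im[:500])
```

```text
turn [ 0.     0.    -0.002] shift cm [-0.02 -0.08 11.85] t 20.425 pos [0.4673 0.1196 0.1995]
```

View pics/w6.png

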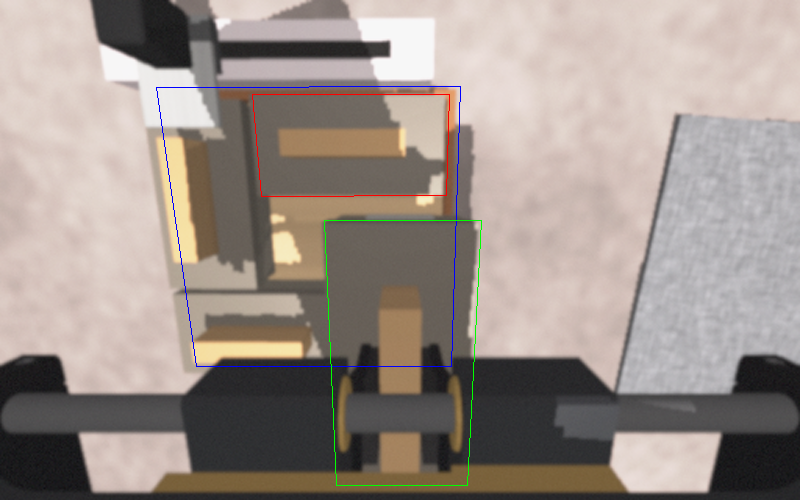

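Emit:
send_rows:
  commands:
    - [0,[0,-0.1,3],[0,0,0]]
    - [0,[0,0,3],[0,0,0]]
    - [0,[0,0,2.5],[0,0,0]]
    - [0,[0,0,1],[0,0,0]]
    - [0,[0,0,0.7],[0,0,0]]
    - [0,[0,0,0.6],[0,0,0]]
    - [0,[0,0,0.4],[0,0,0]]
    - [0,[0,0,0.3],[0,0,0]]
    - [0,[0,0,0.2],[0,0,0]]
    - [0,[0,0,0.1],[0,0,0]]
    - [0,[0,0,0],[0,0,0]]

```text
time_s: 21.85
eef_pos: [0.4672, 0.1214, 0.0815]
eef_rot: [3.142, -0.0, 0.053]
ft_force: [0.5, 1.1, -4.1]
grip_width: 0.158
finger_force: 25.0
```

Emit:
send_rows:
  commands:
    - [0,[0,0,0.1],[0,0,0]]
    - [0,[0,0,0.05],[0,0,0]]
    - [0,[0,0,0],[0,0,0]]

```text
time_s: 22.22
eef_pos: [0.4674, 0.1215, 0.0806]
eef_rot: [3.141, -0.0, 0.053]
ft_force: [-3.0, -0.0, 5.1]
grip_width: 0.16
finger_force: 25.0
```

Emit:
send_rows:
  commands:
    - [3,[0,0,0],[0,0,0]]
    - [3,[0,0,0],[0,0,0]]
    - [3,[0,0,0],[0,0,0]]
    - [3,[0,0,-2],[0,0,0]]
    - [3,[0,0,-4],[0,0,0]]
    - [3,[0,0,-5],[0,0,0]]
    - [3,[0,0,-5],[0,0,0]]
    - [0,[3.8,-4.35,0],[0,0,0]]
    - [0,[3.8,-4.35,0],[0,0,0]]
    - [0,[3.8,-4.35,0],[0,0,0]]
    - [0,[3.85,-4.35,0],[0,0,0]]
    - [0,[0,0,0],[0,0,0]]
    - [0,[0,0,0],[0,0,0]]
    - [0,[0,0,0],[0,0,0]]

```text
time_s: 23.98
eef_pos: [0.6104, 0.302, 0.2408]
eef_rot: [3.141, -0.001, 0.052]
ft_force: [-0.6, -0.2, 0.1]
grip_width: 0.006
finger_force: 0.0
```

Run:
```python
from fit import *
x,y=tw(.12,.112);delta(x,y,.1,TR[2])
t=cap('top')
cv2.imwrite('pics/t7.png',cv2.resize(t['pixels'][125:250,90:230,::-1],(672,600),interpolation=cv2.INTER_CUBIC))
```

```text
turn [ 0.001 -0.001 -0.002] shift cm [-0.03 -0.08 14.08] t 23.975 pos [0.6104 0.302  0.2408]
```

Emit:
send_rows:
  commands:
    - [0,[0,0,4.7],[0,0,0]]
    - [0,[0,0,4.7],[0,0,0]]
    - [0,[0,0,4.6],[0,0,0]]
    - [0,[0,0,0],[0,0,0]]
    - [0,[0,1,0],[0,0,0]]
    - [0,[0,1,0],[0,0,0]]
    - [0,[0,1,0],[0,0,0]]
    - [0,[0,1,0],[0,0,0]]
    - [0,[0,1,0],[0,0,0]]
    - [0,[0,1,0],[0,0,0]]
    - [0,[0,1,0],[0,0,0]]
    - [0,[0,0,0],[0,0,0]]

```text
time_s: 25.52
eef_pos: [0.614, 0.2315, 0.0995]
eef_rot: [3.14, 0.001, 0.051]
ft_force: [0.2, -1.0, 0.2]
grip_width: 0.004
finger_force: 0.0
```

Emit:
send_rows:
  commands:
    - [0,[0,1,0],[0,0,0]]
    - [0,[0,1,0],[0,0,0]]
    - [0,[0,1,0],[0,0,0]]
    - [0,[0,0.8,0],[0,0,0]]
    - [0,[0,0.6,0],[0,0,0]]
    - [0,[0,0.3,0],[0,0,0]]

```text
time_s: 26.28
eef_pos: [0.6165, 0.1859, 0.1001]
eef_rot: [3.141, 0.0, 0.053]
ft_force: [-1.5, 3.3, -1.1]
grip_width: 0.004
finger_force: 1.4
```

Emit:
send_rows:
  commands:
    - [0,[0,0.3,0],[0,0,0]]
    - [0,[0,0.2,0],[0,0,0]]
    - [0,[0,0.2,0],[0,0,0]]

```text
time_s: 26.65
eef_pos: [0.6166, 0.1819, 0.1002]
eef_rot: [-3.138, -0.001, 0.055]
ft_force: [0.3, 14.0, -4.6]
grip_width: 0.004
finger_force: 5.9
```

Emit:
send_rows:
  commands:
    - [0,[0,-1.5,0],[0,0,0]]
    - [0,[0,0,-4],[0,0,0]]
    - [0,[0,0,-5],[0,0,0]]
    - [0,[0,0,-5],[0,0,0]]
    - [0,[0,0,-3],[0,0,0]]
    - [0,[0,5,0],[0,0,0]]
    - [0,[0,5,0],[0,0,0]]
    - [0,[0,5,0],[0,0,0]]
    - [0,[0,5,0],[0,0,0]]
    - [0,[0,5,0],[0,0,0]]
    - [0,[0,5,0],[0,0,0]]
    - [0,[0,0,0],[0,0,0]]
    - [0,[0,0,0],[0,0,0]]

```text
time_s: 28.28
eef_pos: [0.632, -0.1046, 0.2702]
eef_rot: [3.142, -0.0, 0.053]
ft_force: [0.3, 1.0, -0.2]
grip_width: 0.004
finger_force: 0.0
```

Run:
```python
from fit import *
o=robot.get_obs();print(o['time_s'],o['eef_pos'].round(3),np.round(o['ft_force'],1))
t=cap('top');px=t['pixels'];hsv=cv2.cvtColor(px,cv2.COLOR_RGB2HSV)
def tf(P):
    d=P[:2]-np.array(TR[:2]);cc,s=np.cos(TR[2]),np.sin(TR[2]);return np.round([cc*d[0]+s*d[1],-s*d[0]+cc*d[1]],4)
m=cv2.inRange(hsv,(9,110,30),(24,255,255))
n,l,st,ce=cv2.connectedComponentsWithStats(m,connectivity=4)
for i in range(1,n):
    P=atz(t,ce[i],.08);q=tf(P)
    if st[i,4]>30 and abs(q).max()<.11:
        r=cv2.minAreaRect(np.argwhere(l==i)[:,::-1].astype(np.float32));print('bar',q,st[i,4],np.round(r[1],1),round(r[2],1))
# steel tongue / black grip column check: mean colour at expected grip top and tongue
for x,y,z in((.12,-.035,.121),(.12,.065,.121),(.09,-.035,.071),(.09,-.05,.071),(.09,-.063,.071),(.09,-.007,.071),(.09,.065,.071)):
    a=tw(x,y);u=proj(t,[a[0],a[1],z])[0].round().astype(int);print((x,y),px[u[1],u[0]])
```

```text
28.275 [ 0.632 -0.105  0.27 ] [ 0.3  1.  -0.2]
bar [-0.0565 -0.0515] 783 [78.8 82. ] 86.4
bar [ 0.0653 -0.031 ] 215 [ 7.6 29.1] 87.5
bar [0.0332 0.0655] 246 [29.  8.] 90.0
bar [-0.003  -0.0053] 520 [23. 23.] 90.0
bar [-0.0284 -0.0607] 210 [29.  7.] 90.0
bar [-0.0594  0.0354] 227 [ 7.7 30.2] 87.1
(0.12, -0.035) [14 15 14]
(0.12, 0.065) [128 118 112]
(0.09, -0.035) [126 128 122]
(0.09, -0.05) [126 127 121]
(0.09, -0.063) [83 75 63]
(0.09, -0.007) [80 73 62]
(0.09, 0.065) [80 65 52]
```

```bash
python3 -c "
from rig import robot
print(robot.hand_in())"
```

```text
the job is handed in; nothing more can be done
None
```

The job is handed in at about 28 s: the slide was pushed to its open stop, both grey boxes were set down in the empty bays, and the slide was pushed home. A last top-camera measurement put all four boxes within about 4 mm of their places and the tongue over the box in bay_2. One slip: I viewed 11 pictures, one over your limit of 10.

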